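Centre the pot on the weighing plate and zero the scale

ROBOT

A 6-joint arm with a two-finger parallel gripper is mounted at the origin on the work surface. World frame = base frame: x ahead of the robot, y to its left, z up, the work surface at z = 0. Lengths are in mm, angles in rad, forces in N, time in s.
With the tool pointing down it reaches from about 300 to 775 mm from the base axis. Payload 14.6 kg.
Tool frame: the origin (TCP) lies at the very end of the fingers, on their centre line; the grasp point (between the pads) lies 19 mm behind it (grip_point_offset is the distance from the TCP to the grasp point, in mm); z points along the fingers, y is the line along which they close (so a half turn about z gives the same grasp; the last joint's range is limited). The gripper opens to 94 mm and grips with 3 to 60 N. Pads are 16 mm wide; open, the fingers measure 119 mm over their backs; the gripper's body (75 mm by 177 mm) begins 78 mm behind the grasp point.
Start: joints at [-0.067, 0.3, 1.521, -0, 1.321, -0.067], TCP at [549.99, -0.002, 205.446] pointing down, gripper open.
Joint ranges: [-3.03, 3.03], [-0.79, 2.21], [0.23, 2.52], [-1.04, 4.18], [0, 3.07], [-2.55, 2.55]. Speed limits (rad/s): [2.22, 2.22, 2.57, 3.14, 3.14, 3.14].

INTERFACE

Orientations are given as [roll, pitch, yaw] about the fixed x, y, z axes, in that order (R = Rz(yaw) Ry(pitch) Rx(roll)).
In Python, from cell import read_state, camera, camera_info, sign_off, grip_point_offset gives the robot as it stands.
- The arm moves only by the shell command python3 -m handwheel 'ROWS' [FORCE]. ROWS is text: rows parted by semicolons, each of 5 numbers parted by spaces: the shift along the world's x, y, z in units of 40 mm (1.0 is 40 mm), then the turn about the world's z in units of 5 degrees (1.0 is 5 degrees), then the closure, from 0 (fully open) to 1 (shut). In form: dx dy dz yaw gripper; .... A call has 1 to 12 rows; each row shifts and turns the commanded pose from where the row before left it; what a row does not reach is not made up. A row lasts 1/12 s, in which the tool goes at most 41.7 mm and 7.16 degrees, less where a joint would pass 70% of its speed; a pose out of reach is approached as far as the arm can. A call is refused whole if a number of a shift passes 1 or a number of a turn 1, either way. A call with a gripper value outside its range is refused whole. The fingers move at their own pace and stop on an object; FORCE is the grip in N (left out, the last holds). Time passes only in rows, so rows that do not move let the fingers close. It gives the time, the measured TCP pose, the force, the opening and the grip force at its end, in the units of the state.
- read_state(): the state, without advancing time (a new reading comes with each control period).
- camera(name): name is "scene" or "side" or "wrist"; returns (picture, depth): 384x512x3 uint8, red, green, blue; 384x512 float32, mm along the optical axis (not along the pixel's ray), 0 where there is no reading.
- camera_info(name): a dict with "intrinsics" (3x3 intrinsics, pixels), "world_from_camera" (4x4, takes a point from camera to world coordinates). Camera axes: x right, y down, z forward; pixel columns grow to the right and rows downward; lengths in mm; the calibration is good to about 2 mm. A picture is of the moment at which its call begins: read the wrist's pose just before it. camera_info takes no time and is no camera call; for the wrist camera it gives the pose at the moment of the call.
- sign_off(): hands the job in; it is judged then, once.
The state is a dict: "clock": time; "joints": joint angles; "qd": joint speeds; "effort": joint torques, N m; "eef_pos": TCP position; "eef_rot": TCP orientation; "wrist_force": force on the tool from outside, world axes, zero at the start; "moment": the same for the moment, N m; "finger_gap": finger opening in mm; "finger_force": force on a finger pad.
Only numpy, scipy, OpenCV 4.12 (cv2) and the standard library are available. Lean on these libraries where they do the work, as an engineer would, in place of code of your own. Each camera call takes 0.05 s, during which the arm holds its last target. There are 200 camera calls.

TASK

The small pot-bellied ceramic pot stands off-centre on the little round plate of the kitchen scale. Nudge it to the middle of the plate with light taps of the fingertips, without gripping, lifting or toppling it, so that the same width of plate shows all round; then, with the pot standing free, press the scale's round zero button right down and let it go. Leave everything else on the counter where it is.

Things in the scene. Friction and masses are not known exactly. Their poses are not given: they have to be found in the camera images.
- pot: white ceramic pot, round and wobbly on a narrow foot, 0.09 to 0.18 kg, 52 mm tall: foot 36 mm across, round belly 58 mm across at its widest 24 mm above the foot, neck 47 mm across at 44 mm, open rim 52 mm across at the top. Stands on the plate, 15 to 27 mm off its centre in any direction. Slides when pushed at the belly or lower (0.3 to 0.9 N); pushed at the rim or hard, it tips. Origin at the centre of its underside, z up through its mouth.
- plate: round flat steel weighing plate of the scale, fixed, 80 mm across and 8 mm thick; its top is 44 mm above the counter. Origin at the centre of its underside, 8 mm below its top face; z up. Its yaw means nothing.
- scale: white kitchen scale, fixed to the counter. Body 185 mm (x) by 130 mm (y) by 22 mm high, carrying the plate on a short neck. Origin on the counter right under the plate's centre; the body reaches 60 mm from there along its own +x, 125 mm along its own -x (roughly towards the robot, where the button is) and 65 mm to either side.
- zero_top (a point): centre of the top face of the scale's zero button, a grey round push button 24 mm across in a low housing on the scale's body, 95 mm from the plate's centre; pressed straight down. Its top is 44 mm above the counter, level with the top of the plate; the housing around it, 40 mm across, is 10 mm lower.
- zero (a joint): travel of the zero button: 0 up, 0.006 m fully pressed; a spring returns it; about 4 N presses it fully.
- ramekin: straight-sided white ceramic ramekin, open, 84 mm across and 42 mm tall, standing on the counter to the left of the scale; origin at the centre of its underside. Leave alone.
- nipple: pink silicone bottle nipple standing on its flange, 42 mm across and 40 mm tall, on the counter to the right of the scale; origin at the centre of its underside. Leave alone.
- collar: white plastic bottle collar, a ring 48 mm across and 16 mm tall, on the counter to the right of the scale; origin at the centre of its underside. Leave alone.
- spoon: white plastic feeding spoon, 140 mm long, lying on the counter beyond the scale, roughly crosswise; origin under its middle, its x axis runs along it. Leave alone.
- bottle: clear baby bottle, 58 mm across and 150 mm tall, standing on the counter well to one side; origin at the centre of its underside. Leave alone.
- jar: glass jar with steel lid, 68 mm across and 85 mm tall, standing on the counter well to the other side; origin at the centre of its underside. Leave alone.
Mind the look-alikes: they are no part of the job. Leave any purple look-alike of the pot alone. Leave any yellow look-alike of the scale alone.

How it is judged (in metres and radians):
On the way, in this order (a step that is already met when the one before it is completed fails the run):
1. the pot stands still and untouched at the middle of the plate (within 6 mm) (horizontal distance between pot and plate below 0.006 m and angle between pot's own z axis and vertical below 0.06 rad and linear speed of pot below 0.01 m/s and contact force between the fingers and pot below 0.05 N), for 0.3 s.
2. the zero button is pressed down (5 mm or more of its 6 mm) (value of joint zero above 0.005 m), for 0.05 s.
At the end, for the whole second after the job is handed in: the pot stands upright (within 0.06 rad) and at rest on the plate, its centre within 6 mm of the plate's centre, and the zero button is up again (under 2 mm) (horizontal distance between pot and plate below 0.006 m and angle between pot's own z axis and vertical below 0.06 rad and linear speed of pot below 0.01 m/s and z of pot in the frame of plate between 0.005 and 0.011 m and value of joint zero below 0.002 m); the robot touches nothing.
It fails at once if the pot is tipped by more than 0.35 rad or knocked off the plate (angle between pot's own z axis and vertical above 0.35 rad or z of pot in the frame of plate below 0.003 m).
It fails at once if the pot is lifted more than 12 mm off the plate (z of pot in the frame of plate above 0.02 m).
It fails at once if the pot is gripped or struck hard (over 8 N from the fingers) (contact force between the fingers and pot above 8 N).
It fails at once if the zero button is pressed while the pot is off-centre (over 8 mm) (value of joint zero above 0.004 m and horizontal distance between pot and plate above 0.008 m).
It fails at once if another thing on the counter is moved by more than 20 mm (distance of any of ramekin, nipple, collar, spoon, bottle, jar from where it was at the start of the episode above 0.02 m).
It also fails if it takes over 58 s, if anything falls off the work surface, if the arm or the gripper's body presses on something with over 40 N, if the wrist force passes 120 N, or if a joint passes its speed limit or range.

## Working session

There is one attempt and no reset: what is moved stays moved. The work goes in short steps, Python scripts to look and compute and a shell command to move; the robot and the scene stay as the last step left them, time stands still between calls to the robot, and variables do not carry over. Pictures are saved under pics/ and viewed, at most 10 in all, crops included, and the job is handed in when it is done.

```bash
mkdir -p pics; python3 - <<'E'
from cell import *
import cv2,numpy as np
for n in("scene","wrist"):
    p,d=camera(n); np.savez(f"pics/{n}0.npz",p=p,d=d,K=camera_info(n)["intrinsics"],T=camera_info(n)["world_from_camera"])
    cv2.imwrite(f"pics/{n}0.png",p[...,::-1])
a=[cv2.imread(f"pics/{n}0.png") for n in("scene","wrist")]
cv2.imwrite("pics/both0.png",cv2.resize(np.vstack(a),(448*800//800,600)) if 0 else np.hstack([cv2.resize(x,(400,300)) for x in a]))
print(read_state())
E
```

```text
{'clock': 0.1, 'joints': array([-6.65877800e-02,  3.00407247e-01,  1.52149506e+00,  3.25912429e-05,
        1.32068079e+00, -6.66088920e-02]), 'qd': array([ 0.00039903, -0.0023266 ,  0.00050299, -0.00081885,  0.00045023,
       -0.0002068 ]), 'effort': array([ 1.84928511e-03, -5.32644153e+01, -3.53284299e+01,  7.10431044e-02,
        2.34944851e-02, -7.30603051e-05]), 'eef_pos': array([5.49779796e+02, 2.70370141e-02, 2.04957739e+02]), 'eef_rot': array([-3.14060651e+00, -9.74225989e-05,  1.57080931e+00]), 'wrist_force': array([-0.00387942, -0.02214982,  0.17067971]), 'moment': array([ 0.05057067, -0.01192027,  0.03797603]), 'finger_force': 0.0, 'finger_gap': 93.842197418785}
```

View pics/scene0.png

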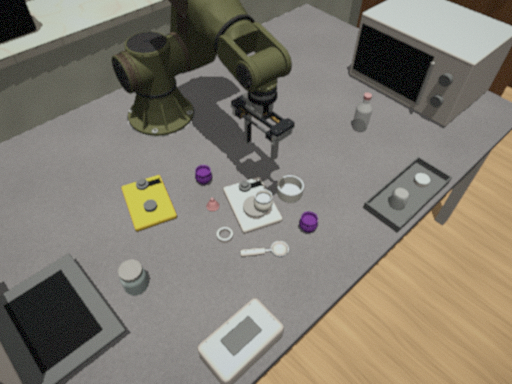

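View pics/wrist0.png

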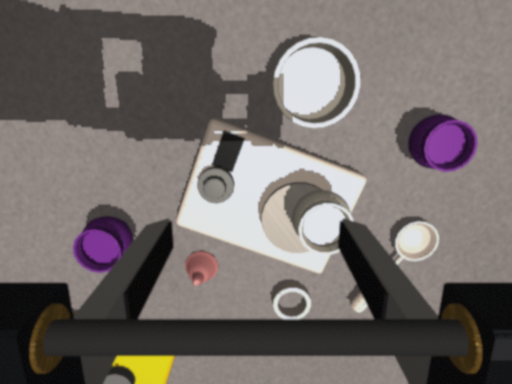

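The wrist view shows the button at about (215,184), the plate around (300,217) and the pot's rim at about (325,225). Depth should give all three in world coordinates.

```bash
cat > m.py <<'E'
import numpy as np,cv2
from scipy.optimize import least_squares
from cell import *
def cloud(n,p=None):
    i=camera_info(n); p,d=camera(n); K=i["intrinsics"];T=i["world_from_camera"]
    v,u=np.mgrid[:384,:512]; P=np.stack([(u-K[0,2])/K[0,0]*d,(v-K[1,2])/K[1,1]*d,d],-1)@T[:3,:3].T+T[:3,3]
    P[d==0]=np.nan
    return p,P,K,T
def edge(P,lo,hi,c,r0,R):
    """circle of known radius R on the outermost points of layer per angle"""
    q=P[(P[...,2]>lo)&(P[...,2]<hi)][:,:2]; q=q[np.hypot(*(q-c).T)<r0]
    return q
def ring(q,R,c):
    return least_squares(lambda x:np.hypot(*(q-x).T)-R,c,loss="soft_l1").x
E
python3 - <<'E'
from m import *
p,P,K,T=cloud("wrist")
print(np.round(T,3),K[0,0])
for n,u,v in[("button",215,184),("plate",275,215),("rim",325,222),("ramekin",310,80),("nipple",198,282),("collar",292,302),("spoon",415,240),("body",250,160)]: print(n,P[v,u].round(1))
z=np.clip(np.nan_to_num(P[...,2])*2,0,255).astype(np.uint8)
s=slice(110,280),slice(170,380)
cv2.imwrite("pics/c1.png",np.vstack([cv2.resize(p[s][...,::-1],None,fx=1.75,fy=1.75),cv2.resize(cv2.applyColorMap(z,2)[s],None,fx=1.75,fy=1.75)]))
E
```

```text
[[ 1.00000e+00  1.00000e-03 -3.00000e-03  5.49865e+02]
 [ 0.00000e+00 -9.60000e-01 -2.79000e-01  8.17330e+01]
 [-3.00000e-03  2.79000e-01 -9.60000e-01  3.85278e+02]
 [ 0.00000e+00  0.00000e+00  0.00000e+00  1.00000e+00]] 343.76166280721185
button [507.3 -17.3  45.4]
plate [569.7 -51.4  45.4]
rim [614.9 -43.7  83. ]
ramekin [606.5  85.7   5.6]
nipple [ 483.7 -134.7   41.1]
collar [ 596.2 -188.9    1.2]
spoon [ 742.6 -100.1    3.1]
body [543.    3.   22.5]
```

View pics/c1.png

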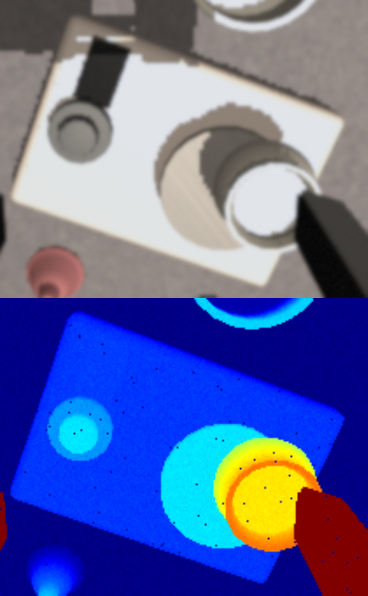

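The depth crop shows the plate disc, with the pot to its lower right; one finger hides a bit of the rim.

```bash
cat >> m.py <<'E'
def locate(n="wrist",pl=None,save=None,c0=None):
    p,P,K,T=cloud(n); Z=np.nan_to_num(P[...,2]); Z=cv2.medianBlur(Z.astype(np.float32),3)
    top=((Z>41)&(Z<49)).astype(np.uint8); low=((Z>15)&(Z<30)).astype(np.uint8)
    e=(top>0)&(cv2.dilate(low,np.ones((3,3)))>0)
    q=P[e][:,:2]; q=q[np.isfinite(q[:,0])]
    c0=np.array([583,-52]) if c0 is None else c0
    plate=q[np.hypot(*(q-c0).T)<55]; pc=least_squares(lambda x:np.hypot(*(plate-x[:2]).T)-x[2],[*c0,39],loss="soft_l1").x
    m=(P[...,2]>93)&(P[...,2]<101)
    q=P[m][:,:2]; q=q[np.hypot(*(q-c0).T)<75]
    rim=least_squares(lambda x:np.hypot(*(q-x[:2]).T)-x[2],[*q.mean(0),25],loss="soft_l1").x
    bq=P[(top>0)][:,:2]; bq=bq[np.isfinite(bq[:,0])]; bq=bq[np.hypot(*(bq-c0).T)>65]; 
    b=np.median(bq[np.hypot(*(bq-np.array([507,-17])).T)<20],0)
    print(n,"plate",pc.round(1),len(plate),"rim",rim.round(1),len(q),"z",np.nanmedian(P[m][:,2]).round(1),"button",b.round(1),"offset",(rim-pc)[:2].round(1))
    if save: cv2.imwrite(save,p[...,::-1])
E
python3 - <<'E'
from m import *
locate(); locate("scene"); locate("side",save="pics/side0.png")
E
```

```text
wrist plate [594.8 -55.4  39.2] 130 rim [613.3 -44.2  23.7] 506 z 96.4 button [506.3 -21.5] offset [18.5 11.2]
scene plate [596.1 -54.4  38.6] 37 rim [614.3 -44.   24. ] 53 z 96.6 button [508.4 -20.5] offset [18.2 10.4]
side plate [592.  -58.2  38. ] 28 rim [611.5 -46.1  24. ] 57 z 96.9 button [503.5 -26.1] offset [19.5 12.1]
```

Offset is about (18.5, 11) mm. The plan is to straddle the pot with open fingers, with the closing line along the offset (31°). One flat pad then pushes it back.

```bash
python3 -m handwheel '.2 -.1375 0 .775 0;.2 -.1375 0 .775 0;.2 -.1375 0 .775 0;.2 -.1375 0 .775 0;.2 -.1375 0 .775 0;.2 -.1375 0 .775 0;.2 -.1375 0 .775 0;.2 -.1375 0 .775 0;0 0 0 0 0;0 0 0 0 0'; python3 -m handwheel '0 0 -.4 0 0;0 0 -.5 0 0;0 0 -.5 0 0;0 0 -.5 0 0;0 0 -.35 0 0;0 0 0 0 0;0 0 0 0 0'
python3 - <<'E'
from m import *
p,P,K,T=cloud("wrist")
cv2.imwrite("pics/w1.png",p[...,::-1])
print(read_state()["eef_pos"],read_state()["eef_rot"])
Z=np.nan_to_num(P[...,2]); q=P[(Z>92)&(Z<100)]; print(np.nanmin(q,0),np.nanmax(q,0))
E
```

```text
clock: 1.13
eef_pos: [613.8, -44.0, 205.0]
eef_rot: [-3.141, -0.0, 2.109]
wrist_force: [-0.4, 0.2, 0.6]
finger_gap: 94.1
finger_force: 0.0
clock: 1.72
eef_pos: [613.6, -43.7, 115.5]
eef_rot: [-3.141, -0.001, 2.111]
wrist_force: [-0.3, -0.5, 0.2]
finger_gap: 94.1
finger_force: 0.0
[614.12698585 -43.81191273 116.46256061] [3.14088348e+00 5.05440874e-04 2.11084428e+00]
[588.03790667 -70.46223823  92.00612234] [639.06106798 -19.56113263  98.80650065]
```

View pics/w1.png

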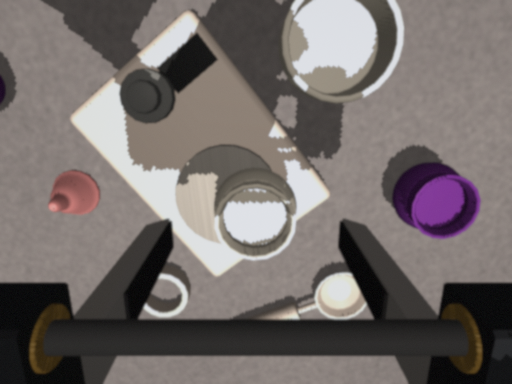

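```bash
python3 - <<'E'
from m import *
locate();locate()
E
```

```text
wrist plate [594.8 -55.8  39.3] 215 rim [613.3 -44.5  23.5] 1476 z 96.4 button [506.7 -21.7] offset [18.5 11.3]
wrist plate [594.7 -55.7  39.3] 207 rim [613.3 -44.5  23.5] 1460 z 96.4 button [506.7 -21.6] offset [18.6 11.2]
```

```bash
python3 -m handwheel '0 0 -.2 0 0;0 0 -.3 0 0;0 0 -.35 0 0;0 0 -.3 0 0;0 0 -.2 0 0;0 0 -.05 0 0;0 0 0 0 0;0 0 0 0 0'
```

```text
clock: 2.53
eef_pos: [614.2, -44.0, 59.8]
eef_rot: [3.141, 0.0, 2.112]
wrist_force: [-0.1, 1.0, -0.3]
finger_gap: 93.9
finger_force: 0.0
```

```bash
python3 -m handwheel '-.08 -.048 0 0 0;-.08 -.048 0 0 0;-.08 -.048 0 0 0;-.08 -.048 0 0 0;-.03 -.018 0 0 0;-.03 -.018 0 0 0;-.03 -.018 0 0 0;-.03 -.018 0 0 0;0 0 0 0 0'; python3 -m handwheel '-.04 -.024 0 0 0;-.04 -.024 0 0 0;-.04 -.024 0 0 0;-.04 -.024 0 0 0;-.04 -.024 0 0 0;-.04 -.024 0 0 0;0 0 0 0 0;0 0 0 0 0'
python3 - <<'E'
from m import *
locate(save="pics/w2.png");locate();print(read_state()["eef_pos"])
E
```

```text
clock: 3.28
eef_pos: [596.3, -54.7, 59.5]
eef_rot: [3.141, 0.0, 2.112]
wrist_force: [0.4, 1.2, 0.0]
finger_gap: 94.2
finger_force: 0.0
clock: 3.95
eef_pos: [586.7, -60.4, 59.4]
eef_rot: [-3.141, -0.0, 2.112]
wrist_force: [0.3, 0.3, -0.4]
finger_gap: 94.0
finger_force: 0.0
wrist plate [594.5 -55.8  39.2] 230 rim [601.6 -51.   24.2] 3465 z 96.4 button [506.5 -21.9] offset [7.  4.9]
wrist plate [594.5 -55.8  39.2] 225 rim [601.5 -51.   24.2] 3466 z 96.5 button [506.6 -21.9] offset [7.  4.9]
[586.76145545 -60.32374926  59.39676336]
```

View pics/w2.png

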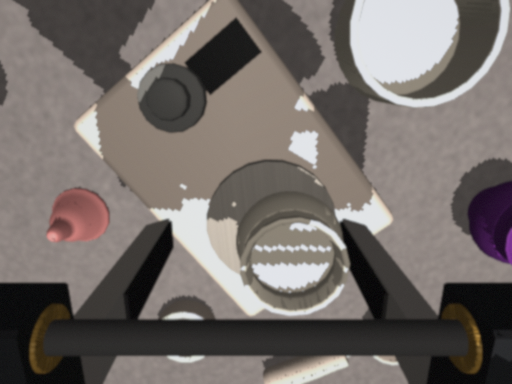

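The right finger is against the pot, which is sliding straight towards the centre with about 8.5 mm to go. I'll tap it on, back off and look.

```bash
python3 -m handwheel '-.04 -.026 0 0 0;-.04 -.026 0 0 0;-.04 -.026 0 0 0;-.03 -.02 0 0 0;-.02 -.014 0 0 0;0 0 0 0 0;0 0 0 0 0;.08 .05 0 0 0;.1 .06 0 0 0;.1 .06 0 0 0;0 0 0 0 0;0 0 0 0 0'
python3 - <<'E'
from m import *
locate();locate();locate("scene");locate("side")
E
```

```text
clock: 5.05
eef_pos: [591.4, -57.8, 59.3]
eef_rot: [-3.141, -0.0, 2.112]
wrist_force: [0.3, 0.7, -0.5]
finger_gap: 93.8
finger_force: 0.0
wrist plate [594.5 -55.8  39.2] 244 rim [595.  -55.2  24.2] 3463 z 96.5 button [506.6 -21.8] offset [0.5 0.5]
wrist plate [594.5 -55.8  39.2] 245 rim [595.  -55.2  24.2] 3455 z 96.5 button [506.6 -21.9] offset [0.5 0.6]
scene plate [595.9 -54.8  38.4] 40 rim [596.1 -55.1  24.5] 82 z 97.0 button [510.4 -22.9] offset [ 0.2 -0.3]
side plate [592.  -57.9  38.5] 29 rim [544.5  14.9 104.6] 48 z 96.9 button [503.6 -25.4] offset [-47.5  72.8]
```

The pot is centred to within about 1 mm. Next I rise, close the fingers and move over the button.

```bash
python3 -m handwheel '0 0 .1 0 0;0 0 .3 0 0;0 0 .5 0 0;0 0 .5 0 0;0 0 .5 0 0;0 0 .4 0 0;0 0 .1 0 0;0 0 0 0 0;0 0 0 0 0'; python3 -m handwheel '-.2 .09 0 0 1;-.3 .13 0 0 1;-.4 .17 0 0 1;-.4 .17 0 0 1;-.4 .17 0 0 1;-.3 .13 0 0 1;-.125 .04 0 0 1;0 0 0 0 1;0 0 0 0 1;0 0 0 0 1;0 0 0 0 1' 5; python3 -m handwheel '0 0 -.2 0 1;0 0 -.5 0 1;0 0 -.5 0 1;0 0 -.5 0 1;0 0 -.3 0 1;0 0 0 0 1;0 0 0 0 1'
python3 - <<'E'
from m import *
locate(save="pics/w3.png")
E
```

```text
clock: 6.0
eef_pos: [591.0, -58.0, 155.1]
eef_rot: [-3.141, -0.0, 2.112]
wrist_force: [-0.4, -0.1, -0.2]
finger_gap: 94.1
finger_force: 0.0
clock: 6.92
eef_pos: [506.6, -22.3, 155.1]
eef_rot: [-3.141, -0.0, 2.112]
wrist_force: [0.7, -0.8, 0.4]
finger_gap: 24.6
finger_force: 0.0
clock: 7.5
eef_pos: [506.0, -22.1, 74.9]
eef_rot: [-3.141, -0.001, 2.112]
wrist_force: [-0.2, -0.6, -0.3]
finger_gap: 0.6
finger_force: 0.0
wrist plate [592.2 -58.7  42.8] 62 rim [597.3 -53.7  20.5] 273 z 96.3 button [503.4 -18.9] offset [5.1 5. ]
```

View pics/w3.png

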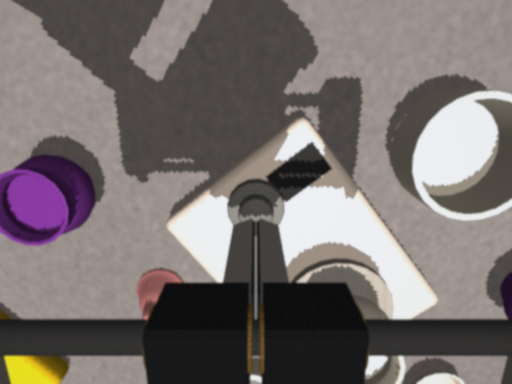

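The fingertips sit over the button; the pot is partly hidden here, so this fit doesn't count. A scene-camera check comes before the press.

```bash
python3 - <<'E'
from m import *
locate("scene")
E
python3 -m handwheel '0 0 -.3 0 1;0 0 -.3 0 1;0 0 -.1 0 1;0 0 -.05 0 1;0 0 0 0 1'; python3 -m handwheel '0 0 -.05 0 1;0 0 -.05 0 1;0 0 -.05 0 1;0 0 -.03 0 1;0 0 0 0 1;0 0 0 0 1;0 0 0 0 1'
```

```text
scene plate [596.1 -55.3  37.9] 46 rim [595.3 -54.   24.1] 63 z 96.9 button [508.8 -20.2] offset [-0.8  1.3]
clock: 8.02
eef_pos: [506.4, -22.0, 45.8]
eef_rot: [3.141, 0.0, 2.112]
wrist_force: [0.1, 0.3, 0.4]
finger_gap: 0.2
finger_force: 0.0
clock: 8.6
eef_pos: [506.7, -22.1, 38.6]
eef_rot: [3.141, 0.001, 2.112]
wrist_force: [2.6, -0.6, 3.8]
finger_gap: 0.4
finger_force: 1.8
```

```bash
python3 -m handwheel '0 0 -.03 0 1;0 0 -.03 0 1;0 0 0 0 1;0 0 0 0 1;0 0 0 0 1'
```

```text
clock: 9.02
eef_pos: [506.9, -22.1, 37.7]
eef_rot: [3.14, 0.001, 2.112]
wrist_force: [-6.6, 0.9, 27.3]
finger_gap: 0.8
finger_force: 13.7
```

The force rose to 27 N, so the button is on its stop. I release it and check.

```bash
python3 -m handwheel '0 0 .1 0 1;0 0 .2 0 1;0 0 .4 0 1;0 0 .6 0 1;0 0 .8 0 1;0 0 .8 0 1;0 0 .6 0 1;0 0 .3 0 1;0 0 0 0 1;0 0 0 0 1;0 0 0 0 1;0 0 0 0 1'
python3 - <<'E'
from m import *
locate(save="pics/w4.png");locate("scene")
p,P,_,_=cloud("wrist"); q=P[np.hypot(P[...,0]-506.5,P[...,1]+21.8)<8]; print("button z",np.nanpercentile(q[:,2],[10,50,90]))
print(read_state()["eef_pos"],read_state()["wrist_force"])
E
```

```text
clock: 10.02
eef_pos: [505.5, -21.9, 186.4]
eef_rot: [-3.139, -0.002, 2.112]
wrist_force: [1.2, -0.5, 0.1]
finger_gap: 0.5
finger_force: 0.0
wrist plate [593.9 -55.6  39.2] 83 rim [594.4 -55.1  23.5] 443 z 96.3 button [505.4 -21.4] offset [0.6 0.5]
scene plate [596.4 -55.4  38.4] 49 rim [596.  -55.   23.8] 59 z 96.7 button [507.4 -22.2] offset [-0.4  0.3]
button z [ 44.29271413 214.86071373 258.25278983]
[505.90641051 -21.97355532 187.04197067] [-0.8571855  -0.31490319  0.29632215]
```

View pics/w4.png

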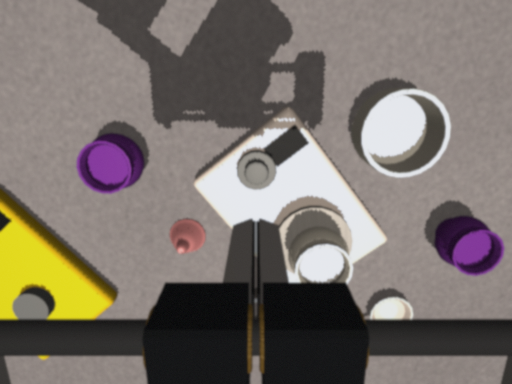

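The button at (256,170) is up again (z about 44 to 45 mm). The pot at (320,262) is centred and the arm is clear.

```bash
python3 -c "from cell import sign_off;print(sign_off())"
```

```text
the job is handed in; nothing more can be done
None
```

The pot stands upright within about 1 mm of the plate's centre by the cameras, and the zero button was pressed to its stop and came back up. I moved nothing else and handed the job in at about 10 s; the hand-in returned no verdict.

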